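# Test the lid seal of the squat jar and tally it

## Task

Test the seal of the squat jar, the low wide one among the taller jars: with the fingertips press the raised dome in the middle of its lid gently all the way down, and let it come up again. Then press the big round key on the grey tally box all the way down to count the jar, let it go and draw back. Pick nothing up, leave the squat jar standing where it is, and do not touch the other jars, press the small key or shift anything else.

Things in the scene. Friction and masses are not known exactly. Their poses are not given: they have to be found in the camera images.
- squat_jar: The squat jar, the only low and wide one: closed glass jar, 92 mm diameter, 85 mm from underside to the top of its green lid (lid 86 mm diameter), about 0.35 to 0.65 kg, standing loose on the dark blue belt mat (6 mm thick) among the taller jars, with at least 20 mm between neighbours. Origin: centre of its underside; z up.
- dome_top (a point): Centre of the top face of the round raised dome in the middle of the squat jar's lid, 91 mm above the jar's underside (97 mm above the table). The dome is green like the lid, 34 mm across at its foot, 26 mm across its flat top, and stands 6 mm proud of the lid. z up. Moves with the dome.
- dome (a joint): How far the squat jar's dome is pressed down, in m: 0 as it stands, 0.004 fully down (it then still stands 2 mm proud of the lid). A spring holds it up: it starts to move at about 1.4 N, is fully down at about 5 N, and comes back up when let go.
- tally_box: Grey tally box fixed to the table to the robot's left of the jars, 100 x 170 x 50 mm (x, y, z of its own frame), with two round black push keys on its flat top, 42 mm either side of its centre along its y: the big one at +y, the small one at -y. Origin: centre of its underside; z up.
- big_key_top (a point): Centre of the top face of the big key: black, 40 mm diameter, in a steel collar 56 mm across; the top is 68 mm above the table and 6 mm above its collar. z up. Moves with the key.
- big_key (a joint): How far the big key is pressed, in m: 0 released, 0.006 fully down. Spring: starts to move at about 1.5 N, fully down at about 5 N, comes back up when let go.
- small_key_top (a point): Centre of the top face of the small key: black, 20 mm diameter, same height as the big one, 84 mm from it. Not to be pressed.
- small_key (a joint): How far the small key is pressed, in m: 0 released, 0.006 fully down. Must stay released.
- jar_a: Closed glass jar of the ordinary size, filled with peas and carrot, dark green lid with the same raised dome: 80 mm diameter, 125 mm to the top of the lid, dome 6 mm higher. Loose; not to be touched. Origin: centre of its underside; z up.
- jar_b: Closed glass jar of the ordinary size, filled with peas and carrot, dark green lid with the same raised dome: 80 mm diameter, 125 mm to the top of the lid, dome 6 mm higher. Loose; not to be touched. Origin: centre of its underside; z up.
- jar_c: Closed glass jar of the ordinary size, filled with peas and carrot, dark green lid with the same raised dome: 80 mm diameter, 125 mm to the top of the lid, dome 6 mm higher. Loose; not to be touched. Origin: centre of its underside; z up.
- slim_jar: Slim tall closed jar with the same green lid and dome: 62 mm diameter, 145 mm to the top of the lid, dome 6 mm higher (the tallest thing near the work). Loose; not to be touched. Origin: centre of its underside; z up.
- weight: Steel check weight with a knob, 48 mm diameter, 68 mm tall, standing among the jars. Loose; leave alone. Origin: centre of its underside.
- spare_lid: Spare green jar lid lying flat beyond the belt mat, 74 mm diameter, 12 mm thick, without a dome. Leave alone.
- wrench: Steel wrench lying on the table beyond the tally box. Leave alone.
- brush: Brush lying on the table between the belt mat and the crate on the right. Leave alone.
There are look-alikes about, which are no part of the job. What is shaped like the tally_box but turquoise is not meant.

How it is judged:
By the outcome, as a careful person would: the job done as asked, in the order asked, and still so for the second after the job is handed in, with the robot touching nothing.
It also fails if it takes over 40 s, if anything falls off the work surface, if the arm or the gripper's body presses on something with over 40 N, if the wrist force passes 120 N, or if a joint passes its speed limit or range.

## Robot

A 6-joint arm with a two-finger parallel gripper is mounted at the origin on the work surface. World frame = base frame: x ahead of the robot, y to its left, z up, the work surface at z = 0. Lengths are in m, angles in degrees, forces in N, time in s.
With the tool pointing down it reaches from about 0.375 to 0.75 m from the base axis. Payload 9 kg.
Tool frame: the origin (TCP) lies where the fingers leave the gripper's body, on its centre line; the fingertips stand 73 mm ahead of it and the grasp point (between the pads) lies 54 mm ahead of it (robot.tip_reach is the distance from the TCP to the fingertips, in m); z points along the fingers, y is the line along which they close (so a half turn about z gives the same grasp; the last joint's range is limited). The gripper opens to 85 mm and grips with 20 to 120 N. Pads are 22 mm wide; open, the fingers measure 114 mm over their backs; the gripper's body (76 mm by 85 mm) begins 54 mm behind the grasp point. The pads swing forward as they close: fully open they stand 13 mm farther back than shut.
Start: joints at [-83.52, 5.964, 5.575, 89.605, 0, 77.527], TCP at [0.195, -0.567, 0.304] pointing down, gripper open.
Joint ranges: [-171.21, 171.21], [-48.23, 106.86], [-62.78, 66.21], [-105.2, 120.99], [-86.42, 89.51], [-180, 180]. Speed limits (degrees/s): [127.2, 127.2, 147.25, 180, 180, 180].

## Interface

Orientations are given as [roll, pitch, yaw] about the fixed x, y, z axes, in that order (R = Rz(yaw) Ry(pitch) Rx(roll)).
In Python, from plant import robot gives the robot as it stands. Calls block until the motion is done:
- robot.move_pose(position, orientation): joint-space move of the TCP to a pose.
- robot.line_to(position, vel=0.15, rotation=None, guard=None): straight line of the TCP; rotation=None keeps the orientation; vel is the mean speed in m/s. With guard (N) it stops when the force on the tool has changed by that much, and returns True; else False.
- robot.goto_joints(angles): joint-space move.
- robot.set_gripper(opening): finger opening in m; the grip force is fixed at half the most; returns when the fingers have stopped.
- robot.pause(seconds).
- robot.ik(position, orientation): joint angles nearest the present ones, or None.
- robot.observe(): the state.
- robot.grab_frame(name): name is "scene" or "side" or "wrist"; returns the picture (384x512x3 uint8, blue, green, red); there is no depth.
- robot.get_calibration(name): a dict with "vertical_fov" (degrees; the focal length in pixels is half the picture's height over the tangent of half this angle, whatever the lens; pixels are square), "cx", "cy" (the principal point, pixels), "rvec" (rotation vector, rad) and "tvec" (3), from world to camera coordinates, as OpenCV has them. Camera axes: x right, y down, z forward; pixel columns grow to the right and rows downward; lengths in m; the calibration is good to about 2 mm. A picture is of the moment at which its call begins: read the wrist's pose just before it. get_calibration takes no time and is no camera call; for the wrist camera it gives the pose at the moment of the call.
A pose or a line that the arm cannot do raises robot.IKError and nothing moves.
- robot.job_done(): hands the job in; it is judged then, once.
The state is a dict: "time": time; "q": joint angles; "qvel": joint speeds; "joint_torque": joint torques, N m; "tool_pos": TCP position; "tcp_rot": TCP orientation; "ft_force": force on the tool from outside, world axes, zero at the start; "torque": the same for the moment, N m; "gripper_width": finger opening in m; "gripper_force": force on a finger pad.
Only numpy, scipy, OpenCV 4.12 (cv2) and the standard library are available. Lean on these libraries where they do the work, as an engineer would, in place of code of your own. Each camera call takes 0.05 s, during which the arm holds its last target. There are 200 camera calls.

## Working session

There is one attempt and no reset: what is moved stays moved. The work goes in short steps, each a Python script; the robot and the scene stay as the last script left them, time stands still between calls to the robot, and variables do not carry over. Pictures are saved under pics/ and viewed, at most 10 in all, crops included, and the job is handed in when it is done.

```bash
mkdir -p pics; ls
python3 - <<'E'
from plant import robot
import cv2
for n in("scene","side"):
    cv2.imwrite(f"pics/{n}0.png",robot.grab_frame(n)); c=robot.get_calibration(n); print(n,c)
o=robot.observe();print(o["time"],o["tool_pos"],o["tcp_rot"],o["gripper_width"],robot.tip_reach)
E
```

```text
pics
scene {'vertical_fov': 46.49729402217946, 'cx': 248.67555964110846, 'cy': 196.08341249016274, 'rvec': array([ 2.49564418,  0.59984783, -0.18361654]), 'tvec': array([-0.4724423 , -0.1278763 ,  1.72378672])}
side {'vertical_fov': 56.44810980691951, 'cx': 253.6760923135576, 'cy': 193.49377343890686, 'rvec': array([ 0.93825301, -2.39261032,  1.13868591]), 'tvec': array([0.42204171, 0.27504374, 1.00290014])}
0.1 [ 0.19484927 -0.56724042  0.30320425] [-1.79930350e+02 -1.39260077e-02  1.89538304e+01] 0.08526633338806042 0.0726
```

View pics/scene0.png

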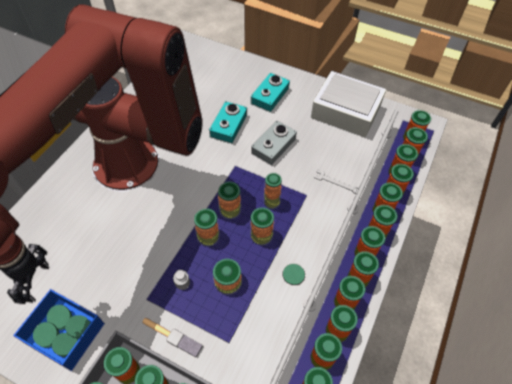

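View pics/side0.png

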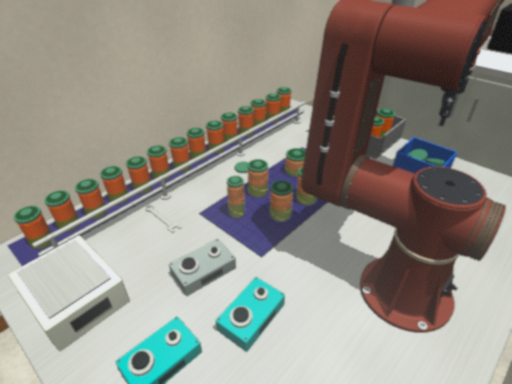

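The scene view shows the squat jar (lid around px 228,268) on the near right of the mat. The grey tally box is at about (274,141) in the scene view and (202,264) in the side view. I'll cast rays and zoom in.

```bash
cat > h.py <<'E'
import numpy as np, cv2
def ray(c,u,v):
    f=192/np.tan(np.radians(c["vertical_fov"]/2)); R=cv2.Rodrigues(np.array(c["rvec"]))[0]
    return -R.T@np.array(c["tvec"]), R.T@np.array([(u-c["cx"])/f,(v-c["cy"])/f,1])
def onplane(c,u,v,z):
    o,d=ray(c,u,v); return o+d*(z-o[2])/d[2]
def proj(c,p):
    f=192/np.tan(np.radians(c["vertical_fov"]/2))
    K=np.array([[f,0,c["cx"]],[0,f,c["cy"]],[0,0,1]])
    return cv2.projectPoints(np.array(p,float).reshape(-1,1,3),np.array(c["rvec"]),np.array(c["tvec"]),K,None)[0].reshape(-1,2)
E
python3 - <<'E'
from plant import robot
from h import *
c=robot.get_calibration("scene"); s=robot.get_calibration("side")
for n,u,v,z in [("squat",228,268,.094),("key up",283,129,.068),("key low",264,148,.068),("slim",274,177,.15),("a",229,188,.13),("b",262,216,.13),("c",206,217,.13),("weight",181,275,.07)]: print(n,onplane(c,u,v,z).round(3))
for n,u,v in [("keyL",188,264),("keyR",214,248)]: print(n,onplane(s,u,v,.068).round(3))
a=cv2.imread("pics/scene0.png"); b=cv2.imread("pics/side0.png")
A=cv2.resize(a[105:305,150:310],None,fx=3,fy=3,interpolation=3)
B=cv2.resize(b[225:305,155:245],None,fx=3.4,fy=3.4,interpolation=3)
o=np.zeros((600,800,3),np.uint8); o[:,:480]=A; o[:B.shape[0],480:480+B.shape[1]]=B
cv2.imwrite("pics/crop.png",o)
E
```

```text
squat [ 0.584 -0.244  0.094]
key up [0.488 0.375 0.068]
key low [0.464 0.256 0.068]
slim [0.577 0.096 0.15 ]
a [0.457 0.    0.13 ]
b [ 0.604 -0.048  0.13 ]
c [ 0.445 -0.133  0.13 ]
weight [ 0.458 -0.322  0.07 ]
keyL [0.475 0.379 0.068]
keyR [0.466 0.289 0.068]
```

View pics/crop.png

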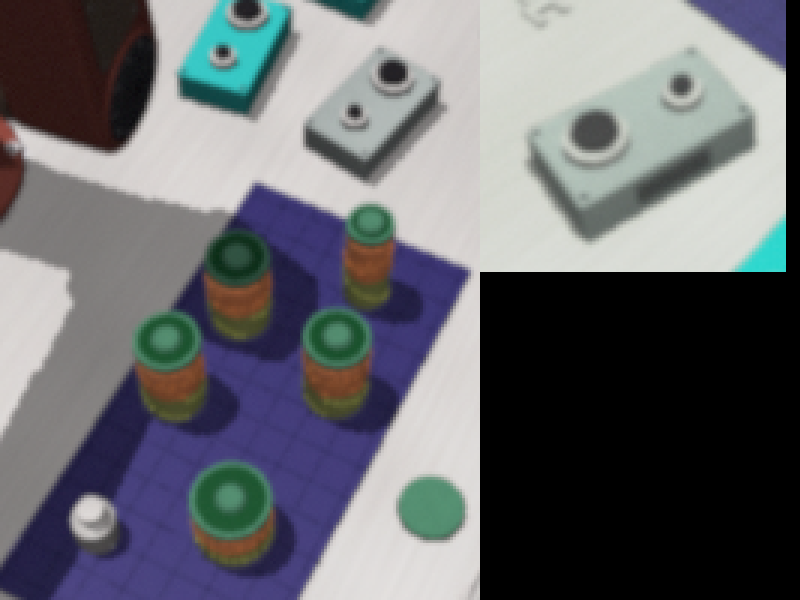

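The crop shows the big key at scene px (281,129) and side px (188.8,263.5), and the dome at scene px (226.7,270.7). Next I'll close the gripper, hover over the jar and check with the wrist camera.

Run:
```python
from plant import robot
from h import *
c=robot.get_calibration("scene"); s=robot.get_calibration("side")
print("dome",onplane(c,226.7,270.7,.097),"big",onplane(c,281,129,.068),onplane(s,188.8,263.5,.068),"small",onplane(c,268,142.7,.068),onplane(s,(681-480)/3.4+155,85/3.4+225,.068))
robot.set_gripper(0.0)
p=onplane(c,226.7,270.7,.097)
robot.move_pose([p[0],p[1],.30],[180,0,0])
w=robot.get_calibration("wrist"); im=robot.grab_frame("wrist"); cv2.imwrite("pics/w1.png",im)
o=robot.observe();print(o["time"],o["tool_pos"],o["tcp_rot"],o["q"],o["gripper_width"],o["ft_force"])
print(proj(w,[[p[0],p[1],.097]]), ray(w,256,192))
```

```text
dome [ 0.58510206 -0.25436864  0.097     ] big [0.48121995 0.3715021  0.068     ] [0.47452452 0.37613024 0.068     ] small [0.46636376 0.28650493 0.068     ] [0.45982232 0.29406649 0.068     ]
2.7333 [ 0.58465245 -0.25534505  0.30000719] [ 1.79990485e+02  4.73923184e-03 -6.81166881e-02] [-3.53099531e+01  1.26938845e+01  1.25634421e+01  8.98679379e+01
 -1.05056055e-02  1.44758163e+02] -7.455780302262333e-05 [-0.38265801 -1.36518807  0.27845476]
[[252.92087751 180.87989236]] (array([ 0.66743602, -0.25473633,  0.36948091]), array([-0.32000654, -0.00761294, -0.94740572]))
```

View pics/w1.png

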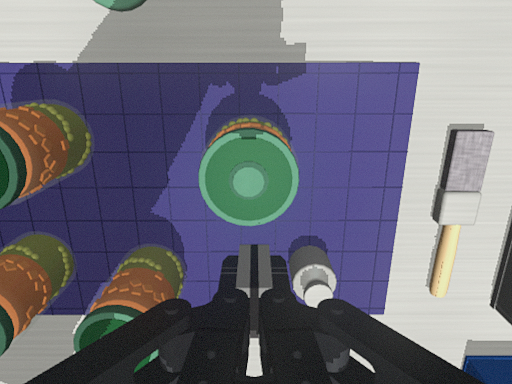

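The wrist view shows the dome centred at about (248.5,182), close to the predicted (253,181). The lid is clear of its neighbours. I'll refine the position from a mask, then press.

Run:
```python
from plant import robot
from h import *
w=robot.get_calibration("wrist"); im=cv2.imread("pics/w1.png")
g=im[...,1].astype(int); print(g[182,200:300:4].tolist())
m=(g>np.median(g[177:187,225:230])*.5+.5*np.median(g[180:184,246:251])).astype(np.uint8)
m[:, :225]=0;m[:,272:]=0;m[:158]=0;m[206:]=0
n,l,st,ce=cv2.connectedComponentsWithStats(m); k=l[182,248]; print(st[k],ce[k])
p=onplane(w,*ce[k],.097); print(p, "width", st[k][2]*np.linalg.norm(ray(w,256,192)[0]-p)/(192/np.tan(np.radians(w["vertical_fov"]/2))))
# lid outline
h=cv2.cvtColor(im,cv2.COLOR_BGR2HSV); L=cv2.inRange(h,(55,90,40),(90,255,255)); n,l,st,ce=cv2.connectedComponentsWithStats(L); k=l[200,215]; 
cn=max(cv2.findContours((l==k).astype(np.uint8),0,2)[0],key=len); e=cv2.fitEllipse(cn); print(st[k],e,onplane(w,*e[0],.091))
```

```text
[176, 169, 126, 133, 132, 132, 134, 134, 138, 172, 176, 176, 178, 174, 175, 173, 153, 141, 136, 134, 139, 135, 135, 169, 180]
[233 167  31  30 725] [248.08413793 181.6662069 ]
[ 0.58438486 -0.25045573  0.097     ] width 0.025651617993177382
[ 199  128   99   94 5525] ((248.0196533203125, 175.11549377441406), (89.5057601928711, 93.06974029541016), 83.98149871826172) [ 0.58830585 -0.25034092  0.091     ]
```

```bash
cat > press.py <<'E'
from plant import robot
import numpy as np
def press(x,y,ztop,travel,name):
    robot.line_to([x,y,.30],vel=.2)
    robot.line_to([x,y,ztop+.0726+.012],vel=.12); robot.pause(.3)
    f0=np.array(robot.observe()["ft_force"]); z=ztop+.0726+.012
    print(name,"F0",f0.round(2))
    hit=robot.line_to([x,y,ztop+.0726-travel-.005],vel=.012,guard=8)
    o=robot.observe(); print(hit,"t",o["time"],"tip z",o["tool_pos"][2]-.0726,"dF",(o["ft_force"]-f0).round(2))
    robot.pause(.4); o=robot.observe(); print("held tip z",o["tool_pos"][2]-.0726,"dF",(o["ft_force"]-f0).round(2))
E
python3 - <<'E'
from press import *
import cv2
press(.5844,-.2505,.097,.004,"dome")
cv2.imwrite("pics/p1.png",robot.grab_frame("wrist"))
E
```

```text
dome F0 [-0.09 -0.37 -0.24]
True t 5.675 tip z 0.09313850461541912 dF [-0.83  1.95  5.98]
held tip z 0.09309901540276694 dF [-0.39  0.85  5.84]
```

View pics/p1.png

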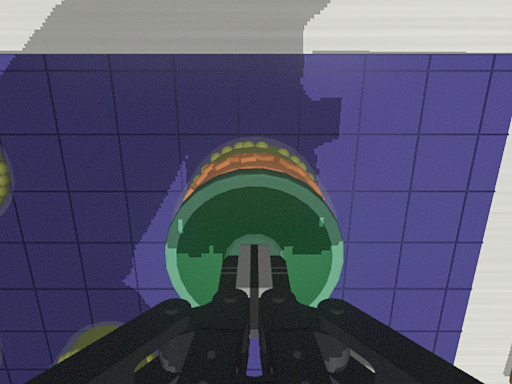

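The fingertips are centred on the dome, which is pressed about 3.9 mm at 5.9 N. I'll push slightly further to make sure it reaches the stop, then release.

Run:
```python
from press import *
import cv2
from h import *
o=robot.observe(); x,y,z=o["tool_pos"]
for i in range(4):
    z-=.0004; robot.line_to([.5844,-.2505,z],vel=.01); robot.pause(.15); o=robot.observe()
    print(o["tool_pos"][2]-.0726,np.round(o["ft_force"],2))
    if o["ft_force"][2]>10: break
robot.line_to([.5844,-.2505,.19],vel=.03); robot.line_to([.5844,-.2505,.30],vel=.2)
w=robot.get_calibration("wrist"); im=robot.grab_frame("wrist"); cv2.imwrite("pics/w2.png",im)
robot.move_pose([.40,.30,.30],[180,0,90])
w=robot.get_calibration("wrist"); im=robot.grab_frame("wrist"); cv2.imwrite("pics/k1.png",im)
np.save("k1.npy",w,allow_pickle=True)
print(robot.observe()["time"],robot.observe()["q"].round(1),proj(w,[[.478,.374,.068],[.463,.29,.068]]))
# jar before/after
a,b=cv2.imread("pics/w1.png")[120:230,190:310],cv2.imread("pics/w2.png")[120:230,190:310]
k=cv2.imread("pics/k1.png"); o=np.zeros((504,512,3),np.uint8); o[:384]=k; o[390:500,:120]=a;o[390:500,130:250]=b
cv2.imwrite("pics/v.png",o)
```

```text
0.0930810009942103 [-1.76  1.28  5.9 ]
0.09300370111264925 [-2.75  1.63  8.51]
0.09299813327814549 [-4.32  2.14 11.19]
11.2083 [ 21.8 -11.6 -11.9  89.7  -0.  111.9] [[345.79465131  85.69318731]
 [321.64550931 181.73042915]]
```

View pics/v.png

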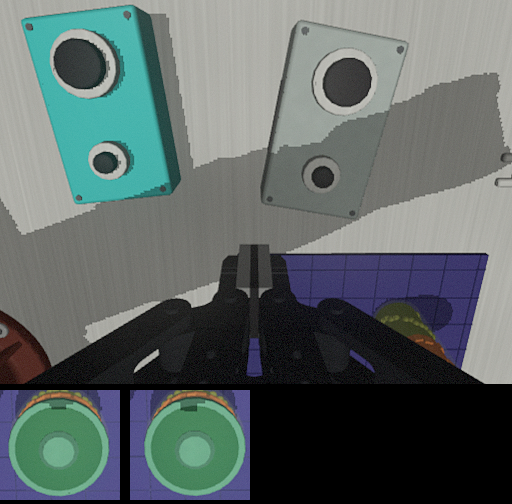

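The dome hit its stop at 0.0930 and has come back up. The big key is at about (347,81), against a predicted (346,86). I'll measure it, move above and re-measure near the image centre, then press.

```bash
cat > key.py <<'E'
from h import *
def key(w,im,guess):
    u,v=proj(w,[[*guess,.068]])[0]; g=im.max(2); m=(g<75).astype(np.uint8)
    n,l,st,ce=cv2.connectedComponentsWithStats(m)
    ok=[i for i in range(1,n) if 500<st[i][4]<5000 and np.hypot(*(ce[i]-[u,v]))<25]
    for i in ok:
        p=onplane(w,*ce[i],.068); f=192/np.tan(np.radians(w["vertical_fov"]/2)); R=cv2.Rodrigues(w["rvec"])[0]
        d=(R@p+w["tvec"])[2]; print(ce[i],st[i],p,"diam",st[i][2]*d/f)
        return p
E
python3 - <<'E'
from plant import robot
from key import *
p=key(robot.get_calibration("wrist"),cv2.imread("pics/k1.png"),(.478,.374))
if p is not None:
    robot.line_to([p[0],p[1],.30],vel=.2)
    w=robot.get_calibration("wrist"); im=robot.grab_frame("wrist"); cv2.imwrite("pics/k2.png",im)
    key(w,im,p[:2])
E
```

```text
[346.81690141  81.73185265] [ 323   58   49   48 1846] [0.47858144 0.37712608 0.068     ] diam 0.040860001284562956
[254.43899114 170.92229039] [ 234  150   42   43 1467] [0.4790578  0.37739271 0.068     ] diam 0.038017386685956396
```

Run:
```python
from press import *
import cv2
X,Y=.479,.3773
press(X,Y,.068,.006,"key")
z=robot.observe()["tool_pos"][2]; last=9
for i in range(12):
    z-=.0005; robot.line_to([X,Y,z],vel=.01); robot.pause(.15); o=robot.observe()
    print((o["tool_pos"][2]-.0726).round(5),np.round(o["ft_force"],2))
    if o["ft_force"][2]>10: break
robot.line_to([X,Y,.17],vel=.04); robot.line_to([X,Y,.32],vel=.2); robot.pause(.3)
cv2.imwrite("pics/end.png",robot.grab_frame("wrist")); cv2.imwrite("pics/end_s.png",robot.grab_frame("scene"))
a=cv2.imread("pics/end.png");b=cv2.imread("pics/end_s.png")
cv2.imwrite("pics/e.png",np.hstack([a[:, 100:450],b[90:340,100:400].copy() if 0 else cv2.resize(b[100:320,140:320],(314,384))]))
print(robot.observe()["time"])
```

```text
key F0 [-1.15 -0.21  0.13]
True t 15.075 tip z 0.06610787141895946 dF [0.13 0.16 4.87]
held tip z 0.06605210681127607 dF [-0.17 -0.12  6.94]
0.0661 [-2.63 -2.05  7.05]
0.06601 [-2.95 -1.4  10.81]
18.5333
```

View pics/e.png

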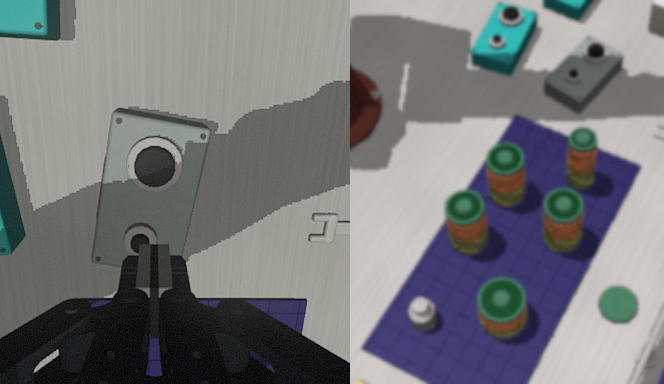

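The key has popped up and everything stands as before, but the tips stopped hard at 0.066 where I expected 0.062. I'll probe with light force (under 4 N) to find where contact starts and how stiff it is.

Run:
```python
from press import *
import cv2
X,Y=.479,.3773
robot.line_to([X,Y,.0726+.075],vel=.15); robot.pause(.3)
f0=np.mean([robot.observe()["ft_force"] for _ in range(5)],0)
z=.075
while z>.064:
    z-=.0007; robot.line_to([X,Y,.0726+z],vel=.02); robot.pause(.05); o=robot.observe(); d=o["ft_force"]-f0
    print(round(z,4),(o["tool_pos"]-[X,Y,.0726]).round(5),d.round(2))
    if d[2]>3.2: break
cv2.imwrite("pics/pk.png",robot.grab_frame("side"));cv2.imwrite("pics/pkw.png",robot.grab_frame("wrist"))
a=cv2.imread("pics/pk.png")[180:310,120:270]
cv2.imwrite("pics/pk2.png",np.hstack([cv2.resize(a,(443,384),interpolation=3),cv2.imread("pics/pkw.png")[:,80:430]]))
print(robot.observe()["time"])
```

```text
0.0743 [-5.000e-05 -2.000e-05  7.421e-02] [ 0.66 -0.08  0.15]
0.0736 [-4.000e-05  2.000e-05  7.358e-02] [ 1.02 -0.87  0.7 ]
0.0729 [-1.000e-05  0.000e+00  7.288e-02] [ 0.17  0.89 -0.7 ]
0.0722 [-1.000e-05 -2.000e-05  7.218e-02] [0.71 0.24 0.1 ]
0.0715 [6.000e-05 2.000e-05 7.165e-02] [-0.06 -0.14  1.14]
0.0708 [4.000e-05 4.000e-05 7.091e-02] [ 0.08 -0.25  2.2 ]
0.0701 [5.000e-05 4.000e-05 7.016e-02] [ 0.31 -0.38  2.38]
0.0694 [5.000e-05 4.000e-05 6.946e-02] [-0.5   0.31  2.64]
0.0687 [6.000e-05 4.000e-05 6.879e-02] [-0.17 -0.3   3.9 ]
22.9333
```

View pics/pk2.png

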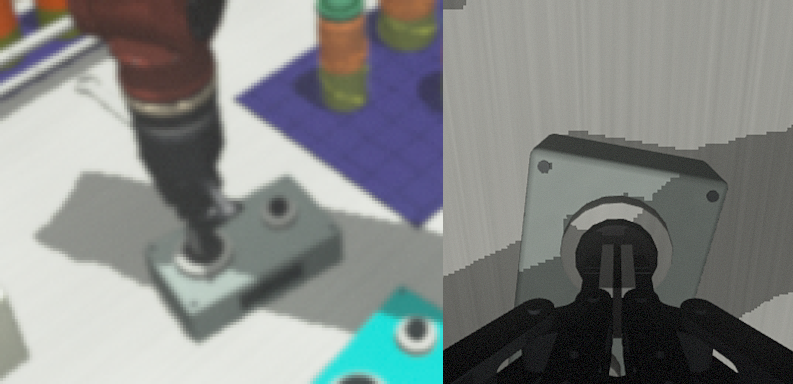

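Contact starts at about 0.072 with a soft spring, so the key stands about 4 mm higher than stated. The earlier hard stop at 0.066, 10.8 N, was therefore its full 6 mm. Now I'll release and draw back.

Run:
```python
from plant import robot
robot.line_to([.479,.3773,.17],vel=.04); robot.line_to([.479,.3773,.32],vel=.2); robot.pause(.5)
o=robot.observe(); print(o["time"],o["ft_force"]); print(robot.job_done())
```

```text
25.2 [0.2704345  0.4536118  0.44836228]
the job is handed in; nothing more can be done
None
```

I pressed the squat jar's dome to its stop and let it up, then pressed the big key to its stop and let it go, drew back and handed the job in at 25.2 s; I also re-pressed the key about halfway (under 4 N) to check that its stop, 4 mm higher than expected, was full travel.

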